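# Make up the tea tray and the shake tray

## Robot

A 6-joint arm with a two-finger parallel gripper is mounted at the origin on the work surface. World frame = base frame: x ahead of the robot, y to its left, z up, the work surface at z = 0. Lengths are in m, angles in degrees, forces in N, time in s.
With the tool pointing down it reaches from about 0.35 to 0.875 m from the base axis. Payload 4.2 kg.
Tool frame: the origin (TCP) lies where the fingers leave the gripper's body, on its centre line; the fingertips stand 70 mm ahead of it and the grasp point (between the pads) lies 51 mm ahead of it; z points along the fingers, y is the line along which they close (so a half turn about z gives the same grasp; the last joint's range is limited). The gripper opens to 87 mm and grips with 3 to 60 N. Pads are 19 mm wide; open, the fingers measure 117 mm over their backs; the gripper's body (75 mm by 190 mm) begins 51 mm behind the grasp point.
Start: joints at [85.634, 22.042, 0.453, 0, -68.411, -14.817], TCP at [0.205, 0.59, 0.292] pointing down, gripper open.
Joint ranges: [-179.83, 179.83], [-69.29, 118.12], [-61.27, 80.66], [-181.25, 117.63], [-171.15, -9.14], [-177.46, 177.46]. Speed limits (degrees/s): [159.86, 159.86, 180, 180, 180, 180].

## Interface

Orientations are given as [roll, pitch, yaw] about the fixed x, y, z axes, in that order (R = Rz(yaw) Ry(pitch) Rx(roll)).
In Python, from workcell import state, camera, job_done, spot_in, tip_of gives the robot as it stands. The module is installed in compiled form; this text tells all that it offers.
- The arm moves only by the shell command python3 -m inch 'ROWS' [OPENING]. ROWS is JSON, a list of rows, each an object with "xyz": the shift along the tool's x, y, z normalised to -1 to 1, where 1 is 0.025 m, a list of three; "yaw": the turn about the tool's z normalised to -1 to 1, where 1 is 90 degrees. In form: [{"xyz": [dx, dy, dz], "yaw": yaw}, ...]. A call has exactly 5 rows; each row shifts and turns the commanded pose from where the row before left it, along the tool's axes as they then stand; what a row does not reach is not made up. A row lasts 1/12 s, in which the tool goes at most 41.7 mm and 7.16 degrees, less where a joint would pass 70% of its speed; a pose out of reach is approached as far as the arm can. A call with a number of a shift or a turn outside -1 to 1 is refused whole. A call with a gripper value outside its range is refused whole. OPENING is the opening, from 0 (shut) to 1 (fully open), set as the call begins (- or left out, the last holds). The fingers move at their own pace and stop on an object; the grip force is fixed at half the most. Time passes only in rows, so rows that do not move let the fingers close, or fill a call up. It gives the time, the measured TCP pose, the force, the opening and the grip force at its end, in the units of the state.
- state(): the state, without advancing time (a new reading comes with each control period).
- camera(name): name is "scene" or "top" or "wrist"; returns a dict with "img" (400x640x3 uint8, red, green, blue), "vfov" (degrees; the focal length in pixels is half the picture's height over the tangent of half this angle, whatever the lens; pixels are square), "cx", "cy" (the principal point, pixels), "extrinsics" (4x4, takes a point from world to camera coordinates); the wrist camera has in their place "tool_from_camera" (4x4, takes a point from camera to tool coordinates, whose origin is the TCP and whose axes are the flange's). Camera axes: x right, y down, z forward; pixel columns grow to the right and rows downward; lengths in m; the calibration is good to about 2 mm. A picture is of the moment at which its call begins: read the wrist's pose just before it. There is no depth.
- job_done(): hands the job in; it is judged then, once.
Trained networks look in a picture, given as the dict that the camera call returned (one of the last four; its "shot" number tells which), for a name from the list of things; names that differ only in an ending like _2 or _b are one class to them, and where a whole thing is asked for, a point or a joint stands for the part that bears it (a point fixed in the world has none). Each returns a list of dicts, best first, with "conf" (0 to 1); they miss things now and then, are a little off and sometimes report something else, mostly with a low value. They report only what shows in the picture. A call takes as long as a camera call. They do not tell look-alikes from the thing itself.
- spot_in(name, picture): "extent" ([left, top, width, height] in pixels, round what is visible of it).
- tip_of(name, picture): "uv" ([column, row] in pixels: a listed point, or the origin of a listed thing).
The state is a dict: "time": time; "joint_pos": joint angles; "qd": joint speeds; "joint_efforts": joint torques, N m; "tcp_pos": TCP position; "orientation": TCP orientation; "ft_force": force on the tool from outside, world axes, zero at the start; "ft_torque": the same for the moment, N m; "grip_width": opening from 0.0 (shut) to 1.0 (fully open); "grip_force": force on a finger pad.
Only numpy, scipy, OpenCV 4.12 (cv2) and the standard library are available. Lean on these libraries where they do the work, as an engineer would, in place of code of your own. Each camera call takes 0.05 s, during which the arm holds its last target. There are 200 camera calls.

## Task

Make up two trays from the things standing along the counter: first the red tea tray, with the cork coaster on its round mark, the green mug on the coaster and the red-lidded sugar jar on its square mark; then the turquoise shake tray, with the amber tumbler on its round mark and the blue shaker on its square mark. Put each thing down upright in the middle of its place, without dropping it. Leave the white mug, the clear tumbler and the pepper mill where they stand.

Things in the scene. Friction and masses are not known exactly. Their poses are not given: they have to be found in the camera images.
- tray_tea: Tea tray: low red plastic tray. Fixed. 160 mm (own x) by 270 mm (own y), floor 4 mm thick, rim 12 mm high, 5 mm thick. Origin: centre of its underside. On the floor are two white marks: a round one 78 mm across at own x 0, y +65 mm and a square one 74 mm wide at own x 0, y -65 mm. Lies left or right, own y along world y, either way round, turned up to 7 degrees.
- tray_shake: Shake tray: low turquoise plastic tray. Fixed. 160 mm (own x) by 270 mm (own y), floor 4 mm thick, rim 12 mm high, 5 mm thick. Origin: centre of its underside. On the floor are two white marks: a round one 78 mm across at own x 0, y +65 mm and a square one 74 mm wide at own x 0, y -65 mm. Lies left or right, own y along world y, either way round, turned up to 7 degrees.
- coaster: Round cork-coloured coaster, a solid disc 60 mm across and 15 mm thick, about 40 g. Origin at the centre of its underside.
- mug_green: Green ceramic mug, empty, about 250 g, 66 mm over the body, 85 mm high, open top, straight sides; D handle on its own +y side, standing out about 36 mm from the body, pointing along world +x within 35 degrees at the start. Origin at the centre of its underside.
- sugar_jar: Sugar jar: closed white round jar with a red lid, 62 mm across body and lid, body 62 mm high, 80 mm high in all, about 250 g. Origin at the centre of its underside.
- tumbler_amber: Amber (brown-orange) open glass tumbler, rim 64 mm across, 100 mm high, tapering to 51 mm across at the foot, wall 4 mm. Origin at the centre of its underside. About 200 g.
- shaker: Blue plastic shaker, closed and empty: blue cylinder 62 mm across and 125 mm high, white cap 58 mm across up to 145 mm, small blue spout up to 153 mm. About 120 g. Origin at the centre of its underside.
- tumbler_clear: Bystander, to be left alone: colourless open glass tumbler, rim 64 mm across, 100 mm high, tapering to 51 mm across at the foot, wall 4 mm. Origin at the centre of its underside.
- mug_white: Bystander, to be left alone: white mug of the same shape as the green one, 66 mm over the body, 85 mm high, open top, straight sides; D handle on its own +y side, standing out about 36 mm from the body, pointing along world +x within 35 degrees at the start. Origin at the centre of its underside.
- pepper_mill: Bystander, to be left alone: dark wooden turned pepper mill, 52 mm across at the foot, 147 mm high. Origin at the centre of its underside.
Not all that is in view belongs to the job. What is shaped like the shaker but yellow is not meant.

How it is judged:
By the outcome, as a careful person would: the job done as asked, in the order asked, and still so for the second after the job is handed in, with the robot touching nothing.
It also fails if it takes over 115 s, if anything falls off the work surface, if the arm or the gripper's body presses on something with over 40 N, if the wrist force passes 120 N, or if a joint passes its speed limit or range.

## Working session

There is one attempt and no reset: what is moved stays moved. The work goes in short steps, Python scripts to look and compute and a shell command to move; the robot and the scene stay as the last step left them, time stands still between calls to the robot, and variables do not carry over. Pictures are saved under pics/ and viewed, at most 15 in all, crops included, and the job is handed in when it is done.

```bash
mkdir -p pics; cat > h.py <<'E'
import numpy as np, cv2
from scipy.spatial.transform import Rotation as R
from workcell import state, camera, job_done, spot_in, tip_of
def save(p,n): cv2.imwrite('pics/'+n+'.png', cv2.cvtColor(p['img'],cv2.COLOR_RGB2BGR))
def ext(p,s=None):
    if 'extrinsics' in p: return np.array(p['extrinsics'])
    T=np.eye(4);T[:3,:3]=R.from_euler('xyz',s['orientation'],degrees=True).as_matrix();T[:3,3]=s['tcp_pos']
    return np.linalg.inv(T@np.array(p['tool_from_camera']))
def f(p): return 200/np.tan(np.radians(p['vfov']/2))
def ray(p,uv,z,s=None):
    E=ext(p,s); d=np.array([(uv[0]-p['cx'])/f(p),(uv[1]-p['cy'])/f(p),1.])
    c=-E[:3,:3].T@E[:3,3]; d=E[:3,:3].T@d
    return (c+d*(z-c[2])/d[2])
def proj(p,X,s=None):
    E=ext(p,s); q=E[:3,:3]@np.array(X)+E[:3,3]
    return np.array([p['cx']+f(p)*q[0]/q[2],p['cy']+f(p)*q[1]/q[2]])
E
python3 - <<'E'
from h import *
np.set_printoptions(precision=3,suppress=True)
s=state();print(s)
for n in ['top','scene']:
    p=camera(n);save(p,n+'0');E=ext(p);print(n,p['vfov'],p['cx'],p['cy'],-E[:3,:3].T@E[:3,3]);print(E[:3,:3])
    for t in 'tray_tea tray_shake coaster mug_green sugar_jar tumbler_amber shaker tumbler_clear mug_white pepper_mill'.split():
        a=tip_of(t,p);b=spot_in(t,p)
        print(t,[(np.round(x['uv']),round(x['conf'],2),ray(p,x['uv'],0)[:2]) for x in a[:3]],[(np.round(x['extent']),round(x['conf'],2)) for x in b[:3]])
p=camera('wrist');save(p,'w0');print(p['tool_from_camera'],p['vfov'])
E
```

```text
{'time': 0.0, 'joint_pos': array([ 85.635,  22.091,   0.378,  -0.029, -68.41 , -14.816]), 'qd': array([ 0.017, -0.008, -0.058, -0.007,  0.096,  0.053]), 'joint_efforts': array([  0.001, -39.067,  18.74 ,   4.22 ,   0.011,  -0.   ]), 'tcp_pos': array([0.205, 0.59 , 0.291]), 'orientation': array([179.874,  -0.005, -19.192]), 'ft_force': array([-0.18 ,  0.001,  0.188]), 'ft_torque': array([-0.003, -0.045, -0.009]), 'grip_force': 0.0, 'grip_width': 1.0054638963561}
top 48.90822082744086 311.9974587498593 197.66038790761607 [ 0.4   -0.018  1.373]
[[ 0.003 -1.    -0.013]
 [-0.997 -0.002 -0.082]
 [ 0.082  0.013 -0.997]]
tray_tea [(array([363., 216.]), 0.83, array([ 0.455, -0.159]))] [(array([320., 188.,  88.,  53.]), 0.66)]
tray_shake [(array([257., 215.]), 0.79, array([0.456, 0.173]))] [(array([214., 188.,  88.,  54.]), 0.65)]
coaster [(array([200., 171.]), 0.86, array([0.596, 0.355]))] [(array([191., 157.,  19.,  19.]), 0.51)]
mug_green [(array([246., 148.]), 0.69, array([0.67 , 0.208]))] [(array([228., 127.,  31.,  32.]), 0.71)]
sugar_jar [(array([292., 145.]), 0.87, array([0.681, 0.063]
[... 1891 characters left out ...]
.644, -0.204])), (array([337., 278.]), 0.67, array([0.66 , 0.205]))] [(array([322.,  88.,  21.,  50.]), 0.95), (array([183., 104.,  27.,  46.]), 0.67), (array([232., 147.,  29.,  46.]), 0.65)]
tumbler_clear [(array([258., 114.]), 0.7, array([ 0.433, -0.427]))] [(array([246.,  87.,  18.,  39.]), 0.74), (array([222., 125.,  18.,  31.]), 0.73)]
mug_white [(array([260., 217.]), 0.62, array([ 0.691, -0.086]))] [(array([241., 192.,  30.,  36.]), 0.58)]
pepper_mill [(array([446., 280.]), 0.62, array([0.448, 0.402]))] [(array([440., 248.,  35.,  43.]), 0.58)]
[[ 0.    -0.955 -0.297  0.081]
 [ 1.     0.    -0.    -0.   ]
 [ 0.    -0.297  0.955 -0.094]
 [ 0.     0.     0.     1.   ]] 62.00019029780047
```

```bash
python3 - <<'E'
import cv2
for n,(x,y,w,h) in {'top0':(150,100,340,200),'scene0':(170,70,300,260)}.items():
    i=cv2.imread(f'pics/{n}.png');cv2.imwrite(f'pics/{n}c.png',cv2.resize(i[y:y+h,x:x+w],None,fx=2.3,fy=2.3,interpolation=cv2.INTER_CUBIC))
E
```

```text
(no output)
```

View pics/top0c.png

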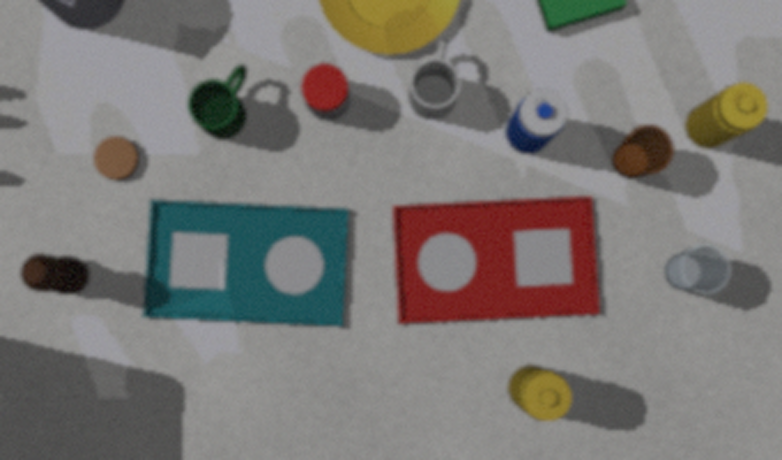

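View pics/scene0c.png

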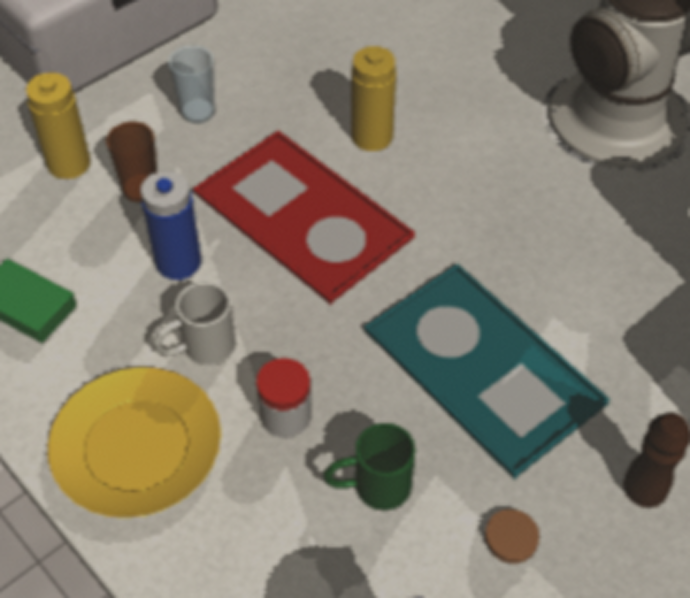

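The crops show the coaster (far left), green mug, red-lidded jar, white mug, blue shaker and amber tumbler from left to right. The turquoise tray is on the left with its square outermost. The red tray is on the right with its round mark towards the middle. The yellow shakers are decoys. Next I turn the gripper square and go above the coaster.

```bash

python3 -m inch '[{"xyz":[0,0,0],"yaw":-0.07},{"xyz":[0,0,0],"yaw":-0.07},{"xyz":[0,0,0],"yaw":-0.073},{"xyz":[0,0,0],"yaw":0},{"xyz":[0,0,0],"yaw":0}]' 1
for i in 1 2 3 4; do python3 -m inch '[{"xyz":[0.79,0.48,0.1],"yaw":0},{"xyz":[0.79,0.48,0.1],"yaw":0},{"xyz":[0.79,0.48,0.1],"yaw":0},{"xyz":[0.79,0.48,0.1],"yaw":0},{"xyz":[0.79,0.48,0.1],"yaw":0}]'; done
cat >> h.py <<'E'
HSV={'coaster':((5,60,60),(18,200,255)),'green':((40,90,15),(85,255,255)),'red':((0,110,40),(8,255,255)),'redb':((172,110,40),(180,255,255)),'blue':((105,90,30),(130,255,255)),'amber':((3,100,15),(18,255,255)),'turq':((85,80,30),(100,255,255))}
def mask(p,*names):
    h=cv2.cvtColor(p['img'],cv2.COLOR_RGB2HSV); m=0
    for n in names: m=m|cv2.inRange(h,*HSV[n])
    return m
def blob(m,near):
    n,l,st,c=cv2.connectedComponentsWithStats(m)
    i=max((k for k in range(1,n) if st[k,4]>100),key=lambda k:st[k,4]/(1+np.hypot(*(c[k]-near))/60))
    return (l==i).astype('u1')*255
def sil(p,s,circ):  # filled hull of circles (x,y,r,z)
    a=np.linspace(0,2*np.pi,48); pts=[proj(p,(x+r*np.cos(t),y+r*np.sin(t),z),s) for x,y,r,z in circ for t in a]
    m=np.zeros((400,640),'u1'); cv2.fillConvexPoly(m,np.round(cv2.convexHull(np.float32(pts))*16).astype(int),255,shift=4); return m
def fitcyl(p,s,m,x0,prof):  # prof: list of (r,z)
    from scipy.optimize import minimize
    m=m>0
    def cost(q):
        k=sil(p,s,[(q[0],q[1],r,z) for r,z in prof])>0
        return 1-(m&k).sum()/max(1,(m|k).sum())
    r=minimize(cost,x0,method='Nelder-Mead',options=dict(initial_simplex=[x0,np.add(x0,(.01,0)),np.add(x0,(0,.01))],xatol=2e-4))
    return r.x,1-r.fun
E
python3 - <<'E'
from h import *
np.set_printoptions(precision=4,suppress=True)
s=state();print(s['time'],s['tcp_pos'],s['orientation'],s['joint_pos'])
p=camera('wrist');save(p,'w1')
m=blob(mask(p,'coaster'),proj(p,(.601,.35,.01),s)); print(fitcyl(p,s,m,(.601,.35),[(.03,0),(.03,.015)]))
print([(x['uv'],ray(p,x['uv'],0,s)) for x in tip_of('coaster',p)])
# marks from the top and scene
for n in ('top','scene'):
    p=camera(n)
    h=cv2.cvtColor(p['img'],cv2.COLOR_RGB2HSV)
    for t,c in (('tea',('red','redb')),('shake',('turq',))):
        m=mask(p,*c); k,l,st,ce=cv2.connectedComponentsWithStats(m); i=1+np.argmax(st[1:,4]); mm=(l==i).astype('u1')
        cs,hi=cv2.findContours(mm,cv2.RETR_CCOMP,cv2.CHAIN_APPROX_NONE)
        for q,hh in zip(cs,hi[0]):
            if cv2.contourArea(q)>200:
                M=cv2.moments(q); uv=(M['m10']/M['m00'],M['m01']/M['m00'])
                W=np.array([ray(p,u[0],.004 if hh[3]>=0 else .012)[:2] for u in q]); R_=cv2.minAreaRect((W*1000).astype('f4'))
                print(n,t,'hole' if hh[3]>=0 else 'outer',cv2.contourArea(q),ray(p,uv,.004)[:2],R_)
E
```

```text
time: 2.57
tcp_pos: [0.2053, 0.5903, 0.2922]
orientation: [180.0, 0.0, -0.2]
ft_force: [-0.5, -0.7, 0.4]
grip_width: 1.0
grip_force: 0.0
time: 2.98
tcp_pos: [0.3048, 0.5297, 0.2797]
orientation: [-180.0, -0.0, -0.2]
ft_force: [-0.2, 0.2, -0.4]
grip_width: 1.002
grip_force: 0.0
time: 3.4
tcp_pos: [0.4037, 0.4696, 0.2672]
orientation: [-180.0, -0.0, -0.2]
ft_force: [0.0, 1.1, -0.2]
grip_width: 0.998
grip_force: 0.0
time: 3.82
tcp_pos: [0.5025, 0.4095, 0.2547]
orientation: [180.0, -0.0, -0.2]
ft_force: [0.4, -0.3, -0.0]
grip_width: 1.001
grip_force: 0.0
time: 4.23
tcp_pos: [0.6012, 0.3495, 0.2421]
orientation: [180.0, 0.0, -0.2]
ft_force: [-0.6, 1.6, -0.3]
grip_width: 0.998
grip_force: 0.0
4.2333 [0.6012 0.3495 0.2421] [179.9968   0.0024  -0.1808] [ 43.456   30.8224   7.5207   0.0007 -66.7022  46.3629]
(array([0.603 , 0.3524]), np.float64(0.9468907563025211))
[([318.8, 175.1], array([0.6017, 0.353 , 0.    ]))]
top tea outer 4257.5 [ 0.4655 -0.1656] ((465.62933349609375, -164.27159118652344), (156.99049377441406, 268.117919921875), 2.966742992401123)
top tea hole 579.5 [ 0.4626 -0.0987] 
[... 519 characters left out ...]
 shake hole 656.0 [0.4638 0.2372] ((464.09539794921875, 237.28863525390625), (83.69154357910156, 84.04849243164062), 87.5462417602539)
scene tea outer 3359.5 [ 0.4681 -0.1574] ((470.041259765625, -158.52122497558594), (162.89682006835938, 272.8182678222656), 2.879027843475342)
scene tea hole 449.5 [ 0.4651 -0.0973] ((464.6606750488281, -98.62193298339844), (83.68855285644531, 83.01348114013672), 48.12943649291992)
scene tea hole 463.0 [ 0.4715 -0.2271] ((470.83038330078125, -227.83346557617188), (81.51310729980469, 83.29278564453125), 2.52724289894104)
scene shake outer 1448.5 [0.4845 0.1424] ((464.3882751464844, 175.74339294433594), (268.9261779785156, 157.8344268798828), 86.91267395019531)
```

View pics/w1.png

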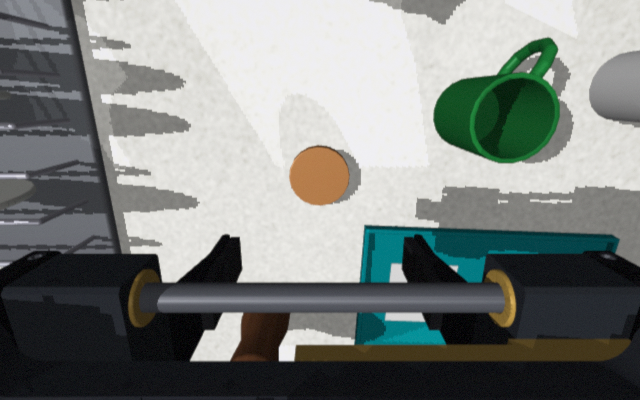

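The wrist view shows the coaster cleanly at px (319,175), with the mug to its right. Now I descend and grip it.

```bash

python3 -m inch '[{"xyz":[0.07,-0.12,0.9],"yaw":0},{"xyz":[0,0,0.9],"yaw":0},{"xyz":[0,0,0.9],"yaw":0},{"xyz":[0,0,0.9],"yaw":0},{"xyz":[0,0,0.9],"yaw":0}]' 1
python3 -m inch '[{"xyz":[0,0,0.9],"yaw":0},{"xyz":[0,0,0.7],"yaw":0},{"xyz":[0,0,0.4],"yaw":0},{"xyz":[0,0,0.26],"yaw":0},{"xyz":[0,0,0],"yaw":0}]'
python3 -m inch '[{"xyz":[0,0,0],"yaw":0},{"xyz":[0,0,0],"yaw":0},{"xyz":[0,0,0],"yaw":0},{"xyz":[0,0,0],"yaw":0},{"xyz":[0,0,0],"yaw":0}]' 0
python3 -m inch '[{"xyz":[0,0,0],"yaw":0},{"xyz":[0,0,0],"yaw":0},{"xyz":[0,0,0],"yaw":0},{"xyz":[0,0,0],"yaw":0},{"xyz":[0,0,0],"yaw":0}]'
```

```text
time: 4.85
tcp_pos: [0.601, 0.3543, 0.1294]
orientation: [-180.0, -0.0, 0.0]
ft_force: [-0.3, 0.2, -0.3]
grip_width: 0.996
grip_force: 0.0
time: 5.27
tcp_pos: [0.6012, 0.3535, 0.0723]
orientation: [179.9, 0.1, 0.0]
ft_force: [0.3, -0.3, 0.2]
grip_width: 0.999
grip_force: 0.0
time: 5.68
tcp_pos: [0.6023, 0.3533, 0.0741]
orientation: [-180.0, -0.1, -0.0]
ft_force: [-0.1, -0.9, 0.6]
grip_width: 0.706
grip_force: 0.4
time: 6.1
tcp_pos: [0.6023, 0.3533, 0.074]
orientation: [-180.0, -0.0, -0.0]
ft_force: [-1.3, -1.2, 5.6]
grip_width: 0.676
grip_force: 30.0
```

```bash

python3 -m inch '[{"xyz":[0,0,-0.4],"yaw":0},{"xyz":[0,0,-0.9],"yaw":0},{"xyz":[0,0,-0.9],"yaw":0},{"xyz":[0,0,-0.9],"yaw":0},{"xyz":[0,0,-0.9],"yaw":0}]'
for i in 1 2 3 4; do python3 -m inch '[{"xyz":[-0.28,0.9,-0.12],"yaw":0},{"xyz":[-0.28,0.9,-0.12],"yaw":0},{"xyz":[-0.28,0.9,-0.12],"yaw":0},{"xyz":[-0.28,0.9,-0.12],"yaw":0},{"xyz":[-0.28,0.9,-0.12],"yaw":0}]' | grep -E 'tcp|grip'; done
cat >> h.py <<'E'
def marks(p,s,cols,z=.004):
    m=mask(p,*cols); k,l,st,ce=cv2.connectedComponentsWithStats(m); mm=(l==1+np.argmax(st[1:,4])).astype('u1')
    cs,hi=cv2.findContours(mm,cv2.RETR_CCOMP,cv2.CHAIN_APPROX_NONE)
    for q,hh in zip(cs,hi[0]):
        if hh[3]>=0 and cv2.contourArea(q)>800:
            W=np.array([ray(p,u[0],z,s)[:2] for u in q],'f4'); M=cv2.moments(W); print('hole',np.array([M['m10'],M['m01']])/M['m00'],cv2.minAreaRect(W*1000))
E
python3 - <<'E'
from h import *
s=state();print(s['tcp_pos'],s['orientation'])
p=camera('wrist');save(p,'w2'); marks(p,s,('red','redb'))
E
```

```text
time: 6.52
tcp_pos: [0.6018, 0.3531, 0.1739]
orientation: [180.0, 0.0, -0.0]
ft_force: [-0.1, 0.0, -1.0]
grip_width: 0.679
grip_force: 30.0
tcp_pos: [0.5663, 0.2397, 0.1883]
grip_width: 0.682
grip_force: 30.0
tcp_pos: [0.5313, 0.1272, 0.2033]
grip_width: 0.679
grip_force: 30.0
tcp_pos: [0.4963, 0.0148, 0.2184]
grip_width: 0.678
grip_force: 30.0
tcp_pos: [0.4613, -0.0977, 0.2335]
grip_width: 0.677
grip_force: 30.0
[ 0.46127033 -0.09770825  0.23349109] [-1.79978949e+02 -1.20226936e-02 -1.10968821e-02]
hole [ 0.46934571 -0.22874495] ((469.33074951171875, -228.7642059326172), (77.20085906982422, 76.85826110839844), 2.9038352966308594)
```

View pics/w2.png

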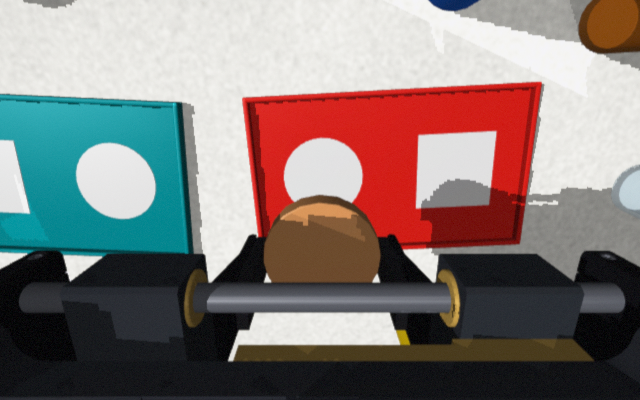

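The round mark is half hidden behind the held coaster; the square mark and the tray angle fix its place at (0.463,-0.0985). Lowering now.

```bash

python3 -m inch '[{"xyz":[0.05,0.03,0.9],"yaw":0},{"xyz":[0,0,0.9],"yaw":0},{"xyz":[0,0,0.9],"yaw":0},{"xyz":[0,0,0.9],"yaw":0},{"xyz":[0,0,0.9],"yaw":0}]'
python3 -m inch '[{"xyz":[0,0,0.8],"yaw":0},{"xyz":[0,0,0.5],"yaw":0},{"xyz":[0,0,0.2],"yaw":0},{"xyz":[0,0,0.15],"yaw":0},{"xyz":[0,0,0],"yaw":0}]'
python3 -m inch '[{"xyz":[0,0,0],"yaw":0},{"xyz":[0,0,0],"yaw":0},{"xyz":[0,0,0],"yaw":0},{"xyz":[0,0,0],"yaw":0},{"xyz":[0,0,0],"yaw":0}]'
```

```text
time: 8.65
tcp_pos: [0.4631, -0.0975, 0.12]
orientation: [-180.0, -0.0, -0.0]
ft_force: [0.5, -0.7, -0.0]
grip_width: 0.678
grip_force: 30.0
time: 9.07
tcp_pos: [0.4633, -0.0975, 0.0793]
orientation: [180.0, 0.0, -0.0]
ft_force: [0.2, 0.2, -0.3]
grip_width: 0.679
grip_force: 30.0
time: 9.48
tcp_pos: [0.4634, -0.0975, 0.08]
orientation: [-180.0, -0.1, -0.0]
ft_force: [0.3, -0.4, -0.7]
grip_width: 0.68
grip_force: 30.0
```

```bash

python3 -m inch '[{"xyz":[-0.02,0.04,0.03],"yaw":0},{"xyz":[0,0,0.03],"yaw":0},{"xyz":[0,0,0.02],"yaw":0},{"xyz":[0,0,0],"yaw":0},{"xyz":[0,0,0],"yaw":0}]'
python3 -m inch '[{"xyz":[0,0,0],"yaw":0},{"xyz":[0,0,0],"yaw":0},{"xyz":[0,0,0],"yaw":0},{"xyz":[0,0,0],"yaw":0},{"xyz":[0,0,0],"yaw":0}]' 1
python3 -m inch '[{"xyz":[0,0,0],"yaw":0},{"xyz":[0,0,0],"yaw":0},{"xyz":[0,0,-0.2],"yaw":0},{"xyz":[0,0,-0.9],"yaw":0},{"xyz":[0,0,-0.9],"yaw":0}]'
python3 -m inch '[{"xyz":[0,0,-0.9],"yaw":0},{"xyz":[0,0,-0.9],"yaw":0},{"xyz":[0,0,-0.9],"yaw":0},{"xyz":[0,0,-0.9],"yaw":0},{"xyz":[0,0,-0.9],"yaw":0}]'
python3 - <<'E'
from h import *
s=state();print(s['tcp_pos'],s['orientation'])
p=camera('wrist');save(p,'w3'); marks(p,s,('red','redb'));marks(p,s,('turq',))
m=blob(mask(p,'coaster'),proj(p,(.463,-.0985,.01),s)); print(fitcyl(p,s,m,(.463,-.0985),[(.03,.004),(.03,.019)]))
E
```

```text
time: 9.9
tcp_pos: [0.4626, -0.0986, 0.0779]
orientation: [180.0, 0.0, -0.0]
ft_force: [-2.0, 0.5, 4.5]
grip_width: 0.678
grip_force: 30.0
time: 10.32
tcp_pos: [0.4627, -0.0985, 0.0773]
orientation: [180.0, 0.0, -0.0]
ft_force: [-0.6, -0.3, 0.2]
grip_width: 0.954
grip_force: 0.0
time: 10.73
tcp_pos: [0.4619, -0.0986, 0.1275]
orientation: [180.0, 0.2, -0.0]
ft_force: [1.7, 0.5, -0.1]
grip_width: 0.995
grip_force: 0.0
time: 11.15
tcp_pos: [0.4623, -0.0985, 0.2416]
orientation: [-180.0, -0.0, -0.0]
ft_force: [0.6, 1.0, -0.4]
grip_width: 0.999
grip_force: 0.0
[ 0.46230299 -0.09854606  0.24162126] [-1.79992719e+02 -3.07589408e-02 -1.62426715e-02]
hole [ 0.46272014 -0.09822255] ((462.61212158203125, -98.38980102539062), (79.35386657714844, 79.37548828125), 44.35089111328125)
hole [ 0.46936674 -0.22872954] ((469.3555908203125, -228.71279907226562), (77.28009033203125, 76.85655212402344), 2.8883607387542725)
hole [0.45799004 0.10953793] ((458.24609375, 109.26351928710938), (79.90603637695312, 79.71865844726562), 36.76565933227539)
(array([ 0.46420334, -0.09797123]), np.float64(0.9464520367936925))
```

View pics/w3.png

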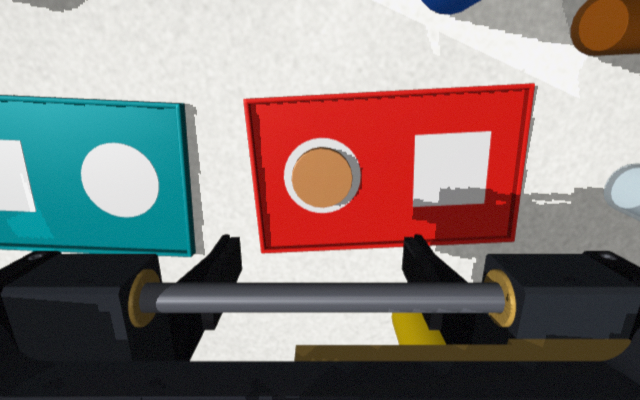

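The coaster sits at px (322,178), centred on its mark within about 1.5 mm. Now to the green mug.

```bash

for i in 1 2 3; do python3 -m inch '[{"xyz":[0.55,-0.81,-0.08],"yaw":0},{"xyz":[0.55,-0.81,-0.08],"yaw":0},{"xyz":[0.55,-0.81,-0.08],"yaw":0},{"xyz":[0.55,-0.81,-0.08],"yaw":0},{"xyz":[0.55,-0.81,-0.08],"yaw":0}]'|grep tcp; done
cat >> h.py <<'E'
def mugfit(p,s,m,z0=0,x0=(.667,.206)):
    m2=cv2.morphologyEx(m,cv2.MORPH_CLOSE,np.ones((9,9)));m2=cv2.morphologyEx(m2,cv2.MORPH_OPEN,cv2.getStructuringElement(2,(35,35)))
    q,v=fitcyl(p,s,m2,x0,[(.033,z0),(.033,z0+.085)])
    k=sil(p,s,[(q[0],q[1],.036,z0),(q[0],q[1],.036,z0+.085)]); h=cv2.morphologyEx(m&~k,cv2.MORPH_OPEN,np.ones((3,3)))
    n,l,st,c=cv2.connectedComponentsWithStats(h); i=1+np.argmax(st[1:,4])
    d=ray(p,c[i],z0+.045,s)[:2]-q
    return q,v,np.degrees(np.arctan2(d[1],d[0])),st[i,4]
E
python3 - <<'E'
from h import *
s=state();print(s['tcp_pos'],s['orientation'])
p=camera('wrist');save(p,'w4'); m=blob(mask(p,'green'),proj(p,(.667,.206,.08),s));print(mugfit(p,s,m))
print([(x['uv'],ray(p,x['uv'],0,s)) for x in tip_of('mug_green',p)])
E
```

```text
tcp_pos: [0.5317, 0.0036, 0.2504]
tcp_pos: [0.6006, 0.105, 0.2602]
tcp_pos: [0.6693, 0.2061, 0.2701]
[0.66932957 0.20612897 0.27006517] [ 1.79994916e+02  2.17920363e-02 -9.09692321e-03]
(array([0.66433166, 0.20801184]), np.float64(0.940234375), np.float64(-31.367163894987424), np.int32(410))
[([317.0, 174.1], array([0.66413816, 0.21185374, 0.        ])), ([582.3, 149.8], array([ 0.69143231, -0.07916861,  0.        ]))]
```

View pics/w4.png

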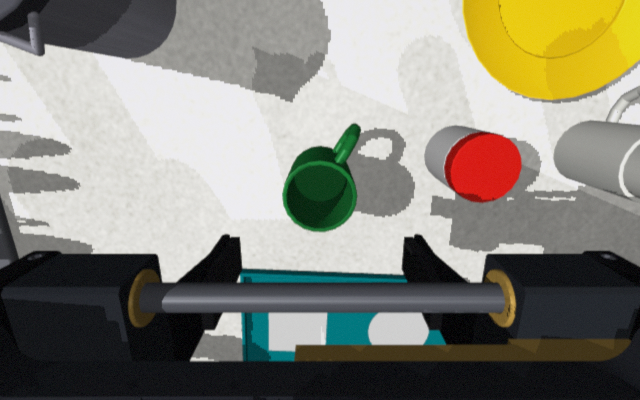

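The mug is at px (320,190), its handle up and to the right, about 31° off +x. Gripping along y is clear of the handle.

```bash

python3 -m inch '[{"xyz":[-0.2,-0.07,0.9],"yaw":0},{"xyz":[0,0,0.9],"yaw":0},{"xyz":[0,0,0.9],"yaw":0},{"xyz":[0,0,0.9],"yaw":0},{"xyz":[0,0,0.9],"yaw":0}]'|grep tcp
python3 -m inch '[{"xyz":[0,0,0.9],"yaw":0},{"xyz":[0,0,0.7],"yaw":0},{"xyz":[0,0,0.5],"yaw":0},{"xyz":[0,0,0.24],"yaw":0},{"xyz":[0,0,0],"yaw":0}]'|grep -E 'tcp|ft'
python3 -m inch '[{"xyz":[0,0,0],"yaw":0},{"xyz":[0,0,0],"yaw":0},{"xyz":[0,0,0],"yaw":0},{"xyz":[0,0,0],"yaw":0},{"xyz":[0,0,0],"yaw":0}]' 0
python3 -m inch '[{"xyz":[0,0,0],"yaw":0},{"xyz":[0,0,0],"yaw":0},{"xyz":[0,0,0],"yaw":0},{"xyz":[0,0,0],"yaw":0},{"xyz":[0,0,0],"yaw":0}]'
```

```text
tcp_pos: [0.6634, 0.2063, 0.1567]
tcp_pos: [0.6633, 0.2063, 0.0976]
ft_force: [0.8, 0.3, 0.1]
time: 13.8
tcp_pos: [0.6646, 0.2074, 0.1002]
orientation: [-179.9, -0.1, 0.0]
ft_force: [-0.8, 0.8, 2.7]
grip_width: 0.748
grip_force: 30.0
time: 14.22
tcp_pos: [0.6646, 0.2075, 0.1002]
orientation: [-179.9, -0.1, 0.0]
ft_force: [-0.8, 1.7, 4.4]
grip_width: 0.746
grip_force: 30.0
```

```bash

python3 -m inch '[{"xyz":[0,0,-0.4],"yaw":0},{"xyz":[0,0,-0.9],"yaw":0},{"xyz":[0,0,-0.9],"yaw":0},{"xyz":[0,0,-0.9],"yaw":0},{"xyz":[0,0,-0.9],"yaw":0}]' | grep -E 'tcp|ft'
for i in 1 2 3; do python3 -m inch '[{"xyz":[-0.535,0.815,-0.08],"yaw":0},{"xyz":[-0.535,0.815,-0.08],"yaw":0},{"xyz":[-0.535,0.815,-0.08],"yaw":0},{"xyz":[-0.535,0.815,-0.08],"yaw":0},{"xyz":[-0.535,0.815,-0.08],"yaw":0}]' | grep -E 'tcp|grip'; done
python3 - <<'E'
from h import *
s=state();t=s['tcp_pos'];print(t,s['orientation'])
p=camera('wrist');save(p,'w5'); m=blob(mask(p,'green'),proj(p,t-[0,0,.05],s)); print(mugfit(p,s,m,t[2]-.1002,t[:2]))
E
```

```text
tcp_pos: [0.663, 0.2062, 0.1986]
ft_force: [-0.6, -0.5, -1.9]
tcp_pos: [0.5952, 0.1036, 0.208]
grip_width: 0.745
grip_force: 30.0
tcp_pos: [0.5283, 0.0019, 0.2182]
grip_width: 0.749
grip_force: 30.0
tcp_pos: [0.4613, -0.0997, 0.2284]
grip_width: 0.752
grip_force: 30.0
[ 0.46130221 -0.09970381  0.22837603] [-1.79992433e+02  1.72861423e-01 -3.29375775e-02]
(array([ 0.4986484 , -0.10238766]), np.float64(0.49691939692664544), np.float64(138.8003158049978), np.int32(75))
```

View pics/w5.png

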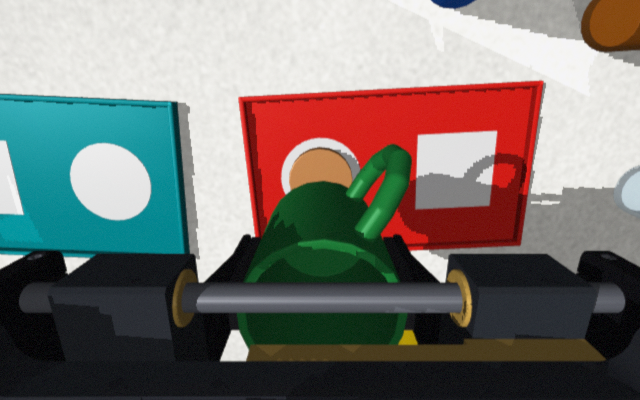

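The mug is held upright above the coaster (px 322,165). Lowering in two steps.

```bash

python3 -m inch '[{"xyz":[0.11,-0.06,0.8],"yaw":0},{"xyz":[0,0,0.8],"yaw":0},{"xyz":[0,0,0.8],"yaw":0},{"xyz":[0,0,0.7],"yaw":0},{"xyz":[0,0,0.5],"yaw":0}]'
python3 -m inch '[{"xyz":[0,0,0.3],"yaw":0},{"xyz":[0,0,0.2],"yaw":0},{"xyz":[0,0,0.1],"yaw":0},{"xyz":[0,0,0],"yaw":0},{"xyz":[0,0,0],"yaw":0}]'
python3 -m inch '[{"xyz":[0,0,0],"yaw":0},{"xyz":[0,0,0],"yaw":0},{"xyz":[0,0,0],"yaw":0},{"xyz":[0,0,0],"yaw":0},{"xyz":[0,0,0],"yaw":0}]'
```

```text
time: 16.35
tcp_pos: [0.4643, -0.0974, 0.137]
orientation: [180.0, 0.3, -0.1]
ft_force: [-0.8, 0.1, -2.2]
grip_width: 0.745
grip_force: 30.0
time: 16.77
tcp_pos: [0.4664, -0.0971, 0.1245]
orientation: [-180.0, -0.1, -0.0]
ft_force: [-0.1, -0.4, -1.9]
grip_width: 0.746
grip_force: 30.0
time: 17.18
tcp_pos: [0.4661, -0.0971, 0.1242]
orientation: [-180.0, -0.0, -0.0]
ft_force: [-0.3, -0.2, -2.1]
grip_width: 0.748
grip_force: 30.0
```

```bash

python3 -m inch '[{"xyz":[-0.08,0.04,0.05],"yaw":0},{"xyz":[0,0,0.05],"yaw":0},{"xyz":[0,0,0.05],"yaw":0},{"xyz":[0,0,0.03],"yaw":0},{"xyz":[0,0,0],"yaw":0}]'
python3 -m inch '[{"xyz":[0,0,0.02],"yaw":0},{"xyz":[0,0,0.01],"yaw":0},{"xyz":[0,0,0],"yaw":0},{"xyz":[0,0,0],"yaw":0},{"xyz":[0,0,0],"yaw":0}]'
```

```text
time: 17.6
tcp_pos: [0.464, -0.0982, 0.1193]
orientation: [180.0, 0.0, -0.0]
ft_force: [-0.7, 0.2, -3.2]
grip_width: 0.746
grip_force: 30.0
time: 18.02
tcp_pos: [0.4641, -0.0982, 0.1192]
orientation: [180.0, -0.0, 0.0]
ft_force: [-1.9, 1.1, 5.1]
grip_width: 0.75
grip_force: 30.0
```

```bash

python3 -m inch '[{"xyz":[0,0,0],"yaw":0},{"xyz":[0,0,0],"yaw":0},{"xyz":[0,0,0],"yaw":0},{"xyz":[0,0,0],"yaw":0},{"xyz":[0,0,0],"yaw":0}]' 1
python3 -m inch '[{"xyz":[0,0,0],"yaw":0},{"xyz":[0,0,-0.2],"yaw":0},{"xyz":[0,0,-0.7],"yaw":0},{"xyz":[0,0,-0.9],"yaw":0},{"xyz":[0,0,-0.9],"yaw":0}]' | grep tcp
python3 -m inch '[{"xyz":[0,0,-0.9],"yaw":0},{"xyz":[0,0,-0.9],"yaw":0},{"xyz":[0,0,-0.9],"yaw":0},{"xyz":[0,0,-0.9],"yaw":0},{"xyz":[0,0,-0.5],"yaw":0}]' | grep tcp
python3 - <<'E'
from h import *
s=state();t=s['tcp_pos'];print(t,s['orientation'])
p=camera('wrist');save(p,'w6'); m=blob(mask(p,'green'),proj(p,t-[0,0,.2],s)); print(mugfit(p,s,m,.019,t[:2]))
m=blob(mask(p,'coaster'),proj(p,(.463,-.0985,.01),s));marks(p,s,('red','redb'))
E
```

```text
time: 18.43
tcp_pos: [0.4642, -0.0981, 0.1186]
orientation: [180.0, -0.0, -0.0]
ft_force: [-0.3, 0.5, 0.5]
grip_width: 0.979
grip_force: 0.0
tcp_pos: [0.4637, -0.0982, 0.187]
tcp_pos: [0.4647, -0.0983, 0.292]
[ 0.46471265 -0.09827109  0.29199321] [ 1.79990493e+02 -2.79936993e-01  9.59708324e-03]
(array([ 0.46385659, -0.09817704]), np.float64(0.9397276732078494), np.float64(-31.760091022817775), np.int32(406))
hole [ 0.46937914 -0.22867685] ((469.3658752441406, -228.6330108642578), (77.58971405029297, 77.01593017578125), 2.9436020851135254)
hole [ 0.44824667 -0.09993232] ((453.94891357421875, -98.31376647949219), (90.97698211669922, 130.95547485351562), 89.32000732421875)
```

View pics/w6.png

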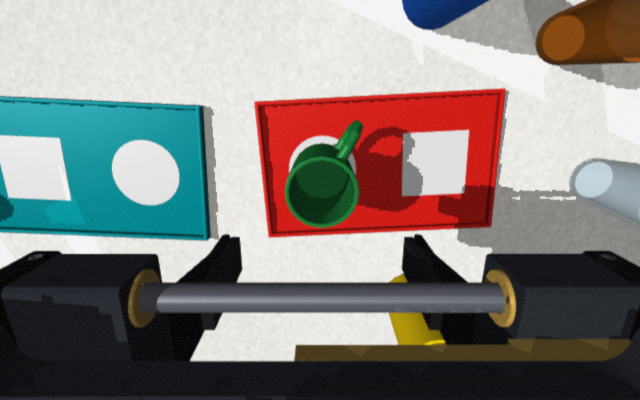

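The mug stands at (0.4639,-0.0982) on the coaster, within about 0.5 mm. Now the sugar jar.

```bash

for i in 1 2 3; do python3 -m inch '[{"xyz":[0.58,-0.443,0.06],"yaw":0},{"xyz":[0.58,-0.443,0.06],"yaw":0},{"xyz":[0.58,-0.443,0.06],"yaw":0},{"xyz":[0.58,-0.443,0.06],"yaw":0},{"xyz":[0.58,-0.443,0.06],"yaw":0}]'|grep tcp; done
python3 - <<'E'
from h import *
s=state();print(s['tcp_pos'],s['orientation'])
p=camera('wrist');save(p,'w7'); m=blob(mask(p,'red','redb'),proj(p,(.684,.068,.08),s));print(fitcyl(p,s,m,(.684,.068),[(.031,.062),(.031,.08)]))
print([(x['conf'],x['uv'],ray(p,x['uv'],0,s)) for x in tip_of('sugar_jar',p)])
print([(x['conf'],x['uv'],ray(p,x['uv'],0,s)) for x in tip_of('mug_white',p)])
E
```

```text
tcp_pos: [0.5378, -0.0413, 0.2794]
tcp_pos: [0.6103, 0.0143, 0.2713]
tcp_pos: [0.6827, 0.0698, 0.2634]
[0.68265808 0.06977664 0.26339575] [1.79947316e+02 1.91082839e-01 2.79668705e-02]
(array([0.68688928, 0.06413511]), np.float64(0.9457773512476008))
[(0.79, [323.8, 166.0], array([0.68734374, 0.06772236, 0.        ]))]
[(0.95, [459.8, 162.8], array([ 0.69095021, -0.08044307,  0.        ]))]
```

View pics/w7.png

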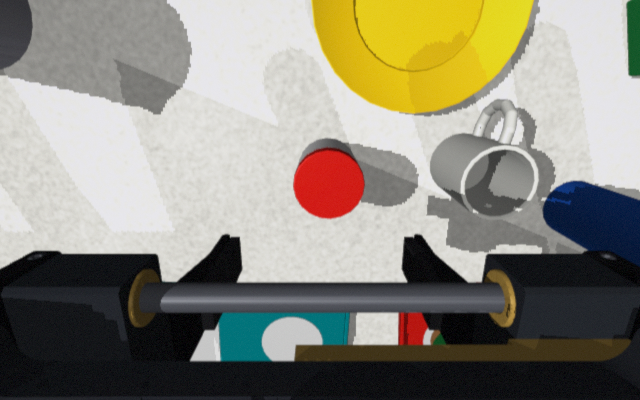

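The red lid is at px (328,183) with the white mug well to its right. The jar is at about (0.687,0.0645).

```bash

python3 -m inch '[{"xyz":[0.18,0.21,0.9],"yaw":0},{"xyz":[0,0,0.9],"yaw":0},{"xyz":[0,0,0.9],"yaw":0},{"xyz":[0,0,0.9],"yaw":0},{"xyz":[0,0,0.9],"yaw":0}]'|grep tcp
python3 -m inch '[{"xyz":[0,0,0.9],"yaw":0},{"xyz":[0,0,0.6],"yaw":0},{"xyz":[0,0,0.3],"yaw":0},{"xyz":[0,0,0.1],"yaw":0},{"xyz":[0,0,0],"yaw":0}]'|grep -E 'tcp|ft'
python3 -m inch '[{"xyz":[0,0,0],"yaw":0},{"xyz":[0,0,0],"yaw":0},{"xyz":[0,0,0],"yaw":0},{"xyz":[0,0,0],"yaw":0},{"xyz":[0,0,0],"yaw":0}]' 0
python3 -m inch '[{"xyz":[0,0,0],"yaw":0},{"xyz":[0,0,0],"yaw":0},{"xyz":[0,0,0],"yaw":0},{"xyz":[0,0,0],"yaw":0},{"xyz":[0,0,0],"yaw":0}]'
```

```text
tcp_pos: [0.6854, 0.0626, 0.1519]
tcp_pos: [0.6859, 0.0627, 0.1057]
ft_force: [0.1, 0.4, -0.5]
time: 21.97
tcp_pos: [0.6864, 0.063, 0.1071]
orientation: [-180.0, -0.1, -0.0]
ft_force: [1.0, 1.8, -0.4]
grip_width: 0.707
grip_force: 22.4
time: 22.38
tcp_pos: [0.6864, 0.063, 0.1071]
orientation: [-180.0, -0.1, 0.0]
ft_force: [-0.7, 1.4, 5.7]
grip_width: 0.707
grip_force: 30.0
```

```bash

python3 -m inch '[{"xyz":[0,0,-0.4],"yaw":0},{"xyz":[0,0,-0.9],"yaw":0},{"xyz":[0,0,-0.9],"yaw":0},{"xyz":[0,0,-0.9],"yaw":0},{"xyz":[0,0,-0.9],"yaw":0}]' | grep -E 'tcp|ft'
for i in 1 2 3; do python3 -m inch '[{"xyz":[-0.58,0.778,-0.08],"yaw":0},{"xyz":[-0.58,0.778,-0.08],"yaw":0},{"xyz":[-0.58,0.778,-0.08],"yaw":0},{"xyz":[-0.58,0.778,-0.08],"yaw":0},{"xyz":[-0.58,0.778,-0.08],"yaw":0}]' | grep -E 'tcp|grip'; done
python3 -m inch '[{"xyz":[0,0,0.7],"yaw":0},{"xyz":[0,0,0.8],"yaw":0},{"xyz":[0,0,0.8],"yaw":0},{"xyz":[0,0,0.7],"yaw":0},{"xyz":[0,0,0.5],"yaw":0}]'
python3 -m inch '[{"xyz":[0,0,0],"yaw":0},{"xyz":[0,0,0],"yaw":0},{"xyz":[0,0,0],"yaw":0},{"xyz":[0,0,0],"yaw":0},{"xyz":[0,0,0],"yaw":0}]'
```

```text
tcp_pos: [0.685, 0.062, 0.2057]
ft_force: [-0.2, 0.3, -3.3]
tcp_pos: [0.6117, -0.0358, 0.215]
grip_width: 0.707
grip_force: 30.0
tcp_pos: [0.5391, -0.1329, 0.2253]
grip_width: 0.708
grip_force: 30.0
tcp_pos: [0.4665, -0.2299, 0.2354]
grip_width: 0.712
grip_force: 30.0
time: 24.47
tcp_pos: [0.4664, -0.229, 0.1463]
orientation: [-179.9, 0.3, -0.1]
ft_force: [-0.9, -0.1, -3.8]
grip_width: 0.705
grip_force: 30.0
time: 24.88
tcp_pos: [0.469, -0.2291, 0.1497]
orientation: [180.0, -0.1, -0.0]
ft_force: [-0.4, 0.2, -3.0]
grip_width: 0.711
grip_force: 30.0
```

```bash

python3 -m inch '[{"xyz":[0,0,0.4],"yaw":0},{"xyz":[0,0,0.4],"yaw":0},{"xyz":[0,0,0.35],"yaw":0},{"xyz":[0,0,0.2],"yaw":0},{"xyz":[0,0,0.06],"yaw":0}]'
python3 -m inch '[{"xyz":[0,0,0.03],"yaw":0},{"xyz":[0,0,0.03],"yaw":0},{"xyz":[0,0,0.03],"yaw":0},{"xyz":[0,0,0],"yaw":0},{"xyz":[0,0,0],"yaw":0}]'
python3 -m inch '[{"xyz":[0,0,0.02],"yaw":0},{"xyz":[0,0,0.02],"yaw":0},{"xyz":[0,0,0],"yaw":0},{"xyz":[0,0,0],"yaw":0},{"xyz":[0,0,0],"yaw":0}]'
```

```text
time: 25.3
tcp_pos: [0.4676, -0.2289, 0.1117]
orientation: [-180.0, 0.2, -0.0]
ft_force: [0.2, 0.2, -2.6]
grip_width: 0.703
grip_force: 30.0
time: 25.72
tcp_pos: [0.4687, -0.2291, 0.1115]
orientation: [180.0, -0.0, -0.0]
ft_force: [0.3, -0.3, -2.6]
grip_width: 0.706
grip_force: 30.0
time: 26.13
tcp_pos: [0.4687, -0.2291, 0.111]
orientation: [180.0, -0.0, -0.0]
ft_force: [-2.5, 1.2, 5.0]
grip_width: 0.705
grip_force: 30.0
```

```bash

python3 -m inch '[{"xyz":[0,0,0],"yaw":0},{"xyz":[0,0,0],"yaw":0},{"xyz":[0,0,0],"yaw":0},{"xyz":[0,0,0],"yaw":0},{"xyz":[0,0,0],"yaw":0}]' 1
python3 -m inch '[{"xyz":[0,0,0],"yaw":0},{"xyz":[0,0,-0.2],"yaw":0},{"xyz":[0,0,-0.7],"yaw":0},{"xyz":[0,0,-0.9],"yaw":0},{"xyz":[0,0,-0.9],"yaw":0}]' | grep tcp
python3 -m inch '[{"xyz":[0,0,-0.9],"yaw":0},{"xyz":[0,0,-0.9],"yaw":0},{"xyz":[0,0,-0.9],"yaw":0},{"xyz":[0,0,-0.9],"yaw":0},{"xyz":[0,0,-0.9],"yaw":0}]' | grep tcp
python3 - <<'E'
from h import *
s=state();t=s['tcp_pos'];print(t,s['orientation'])
p=camera('wrist');save(p,'w8'); b=mask(p,'red','redb')
u=proj(p,(.469,-.229,.084),s);w=np.zeros_like(b);cv2.circle(w,tuple(int(v) for v in u),60,255,-1)
m=mask(p,'green');m=blob(m,proj(p,(.464,-.098,.1),s));print(mugfit(p,s,m,.019,(.464,-.098)))
print([(x['conf'],x['uv'],ray(p,x['uv'],.004,s)) for x in tip_of('sugar_jar',p)])
print([(x['conf'],x['uv'],ray(p,x['uv'],0,s)) for x in tip_of('tumbler_amber',p)])
E
```

```text
time: 26.55
tcp_pos: [0.4686, -0.2291, 0.1101]
orientation: [180.0, -0.0, -0.0]
ft_force: [0.2, -0.3, -0.2]
grip_width: 0.965
grip_force: 0.0
tcp_pos: [0.4682, -0.229, 0.1784]
tcp_pos: [0.4682, -0.229, 0.2919]
[ 0.468189   -0.22897405  0.29186474] [ 1.79996953e+02 -3.11735769e-02 -1.34487994e-02]
(array([ 0.46319397, -0.09805055]), np.float64(0.9480142072973846), np.float64(-30.393423691392446), np.int32(345))
[(0.73, [322.5, 162.3], array([ 0.47311727, -0.22944278,  0.004     ]))]
[(0.76, [435.4, 39.7], array([ 0.60389314, -0.34886025,  0.        ]))]
```

View pics/w8.png

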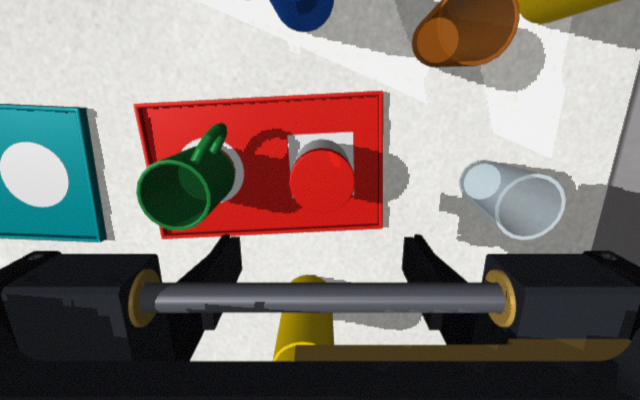

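The tea tray is complete, the jar's lid at px (322,180) over the square. On to the amber tumbler.

```bash

for i in 1 2; do python3 -m inch '[{"xyz":[0.54,0.47,0.05],"yaw":0},{"xyz":[0.54,0.47,0.05],"yaw":0},{"xyz":[0.54,0.47,0.05],"yaw":0},{"xyz":[0.54,0.47,0.05],"yaw":0},{"xyz":[0.54,0.47,0.05],"yaw":0}]'|grep tcp; done
python3 - <<'E'
from h import *
s=state();print(s['tcp_pos'],s['orientation'])
p=camera('wrist');save(p,'w9'); m=cv2.morphologyEx(blob(mask(p,'amber'),proj(p,(.604,-.347,.05),s)),cv2.MORPH_CLOSE,np.ones((15,15)));print(m.sum()/255,fitcyl(p,s,m,(.604,-.347),[(.0255,0),(.032,.1)]))
print([(x['conf'],x['uv'],ray(p,x['uv'],0,s)) for x in tip_of('tumbler_amber',p)])
print([(x['conf'],x['uv'],ray(p,x['uv'],0,s)) for x in tip_of('shaker',p)])
o=dict(s,tcp_pos=[.468189,-.228974,.291865],orientation=[179.997,-.0312,-.0134]); print('jar',ray(p,(322,180),.084,o))
E
```

```text
tcp_pos: [0.536, -0.2881, 0.2825]
tcp_pos: [0.6036, -0.3469, 0.2758]
[ 0.60358151 -0.34688357  0.27583218] [-1.79920777e+02  1.65655449e-01 -2.27548811e-02]
4525.0 (array([ 0.60251864, -0.34866116]), np.float64(0.9432978945174068))
[(0.69, [325.0, 173.2], array([ 0.5973727 , -0.34977524,  0.        ]))]
[(0.95, [198.9, 134.6], array([ 0.64087883, -0.21100051,  0.        ])), (0.72, [420.7, 125.4], array([ 0.65075353, -0.45388414,  0.        ]))]
jar [ 0.47228532 -0.22877955  0.084     ]
```

View pics/w9.png

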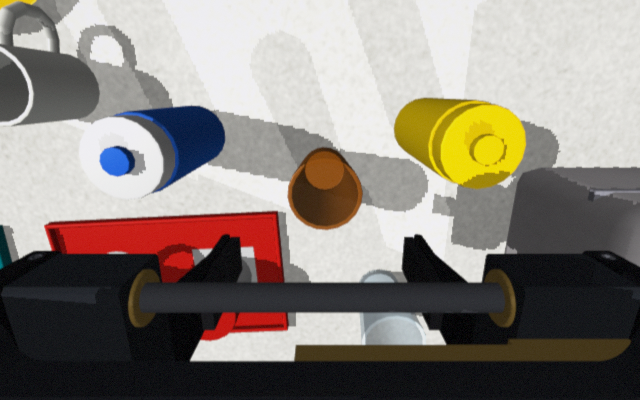

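The tumbler is at px (325,190). The yellow decoy at (0.65,-0.455) is too near for a grip along y, so I turn to close along x and look again.

```bash

for i in 1 2; do python3 -m inch '[{"xyz":[0,0,0],"yaw":0.077},{"xyz":[0,0,0],"yaw":0.077},{"xyz":[0,0,0],"yaw":0.077},{"xyz":[0,0,0],"yaw":0.077},{"xyz":[0,0,0],"yaw":0.077}]'|grep -E 'tcp|ori'; done
python3 -m inch '[{"xyz":[0,0,0],"yaw":0.077},{"xyz":[0,0,0],"yaw":0.077},{"xyz":[0,0,0],"yaw":0.076},{"xyz":[0,0,0],"yaw":0},{"xyz":[0,0,0],"yaw":0}]'|grep -E 'tcp|ori'
python3 - <<'E'
from h import *
s=state();print(s['tcp_pos'],s['orientation'],s['joint_pos'])
p=camera('wrist');save(p,'w10'); m=cv2.morphologyEx(blob(mask(p,'amber'),proj(p,(.6025,-.3487,.05),s)),cv2.MORPH_CLOSE,np.ones((15,15)));print(m.sum()/255,fitcyl(p,s,m,(.6025,-.3487),[(.0255,0),(.032,.1)]))
print([(x['conf'],x['uv'],ray(p,x['uv'],0,s)) for x in tip_of('tumbler_amber',p)])
E
```

```text
tcp_pos: [0.6026, -0.3458, 0.2772]
orientation: [180.0, 0.1, -35.0]
tcp_pos: [0.6026, -0.3457, 0.2773]
orientation: [179.9, 0.1, -69.6]
tcp_pos: [0.6029, -0.346, 0.2775]
orientation: [179.9, 0.0, -89.8]
[ 0.60290415 -0.3459907   0.2775005 ] [ 1.79949804e+02  3.20495105e-02 -8.98218159e+01] [-1.65657080e+01  2.95007203e+01  1.04104519e+01 -1.71681339e-02
 -7.09670332e+01  1.67495130e+01]
4460.0 (array([ 0.60270906, -0.34873498]), np.float64(0.942718241386599))
[(0.77, [321.8, 165.4], array([ 0.60158394, -0.34924438,  0.        ])), (0.51, [426.8, 261.1], array([ 0.470586  , -0.22853855,  0.        ]))]
```

View pics/w10.png

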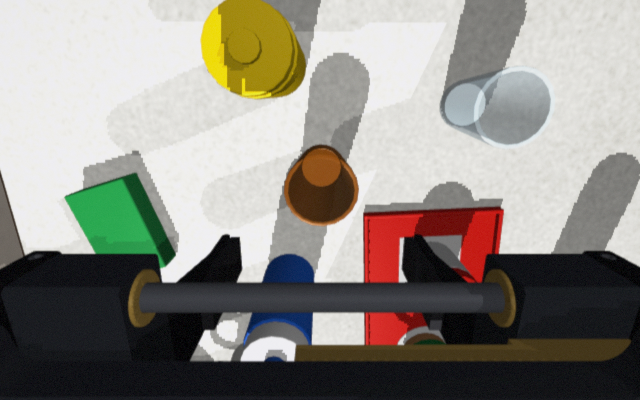

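The tumbler is at px (321,185), with both shakers outside the gripper's narrow side. Descending.

```bash

python3 -m inch '[{"xyz":[0.11,0,0.9],"yaw":0},{"xyz":[0,0,0.9],"yaw":0},{"xyz":[0,0,0.9],"yaw":0},{"xyz":[0,0,0.9],"yaw":0},{"xyz":[0,0,0.9],"yaw":0}]'|grep -E 'tcp|ft'
python3 -m inch '[{"xyz":[0,0,0.9],"yaw":0},{"xyz":[0,0,0.6],"yaw":0},{"xyz":[0,0,0.35],"yaw":0},{"xyz":[0,0,0.1],"yaw":0},{"xyz":[0,0,0],"yaw":0}]'|grep -E 'tcp|ft'
python3 -m inch '[{"xyz":[0,0,0],"yaw":0},{"xyz":[0,0,0],"yaw":0},{"xyz":[0,0,0],"yaw":0},{"xyz":[0,0,0],"yaw":0},{"xyz":[0,0,0],"yaw":0}]' 0
python3 -m inch '[{"xyz":[0,0,0],"yaw":0},{"xyz":[0,0,0],"yaw":0},{"xyz":[0,0,0],"yaw":0},{"xyz":[0,0,0],"yaw":0},{"xyz":[0,0,0],"yaw":0}]'
```

```text
tcp_pos: [0.6033, -0.3492, 0.1643]
ft_force: [-0.1, -0.1, 0.2]
tcp_pos: [0.6035, -0.3493, 0.1162]
ft_force: [0.3, 1.1, -1.0]
time: 31.12
tcp_pos: [0.6036, -0.3494, 0.1172]
orientation: [-180.0, -0.0, -90.0]
ft_force: [-1.8, -0.2, 3.7]
grip_width: 0.709
grip_force: 22.4
time: 31.53
tcp_pos: [0.6036, -0.3494, 0.1173]
orientation: [-180.0, -0.0, -90.0]
ft_force: [-1.1, 1.2, 5.0]
grip_width: 0.704
grip_force: 29.8
```

```bash

python3 -m inch '[{"xyz":[0,0,-0.4],"yaw":0},{"xyz":[0,0,-0.9],"yaw":0},{"xyz":[0,0,-0.9],"yaw":0},{"xyz":[0,0,-0.9],"yaw":0},{"xyz":[0,0,-0.9],"yaw":0}]' | grep -E 'tcp|ft|grip'
python3 -m inch '[{"xyz":[0,0,-0.6],"yaw":0},{"xyz":[0,0,-0.4],"yaw":0},{"xyz":[0,0,-0.4],"yaw":0},{"xyz":[0,0,-0.4],"yaw":0},{"xyz":[0,0,0],"yaw":0}]' | grep -E 'tcp|ft|grip'
for i in 1 2 3 4 5; do python3 -m inch '[{"xyz":[-0.862,0.233,0],"yaw":0},{"xyz":[-0.862,0.233,0],"yaw":0},{"xyz":[-0.862,0.233,0],"yaw":0},{"xyz":[-0.862,0.233,0],"yaw":0},{"xyz":[-0.862,0.233,0],"yaw":0}]' | grep -E 'tcp|ft|grip_f'; done
python3 -m inch '[{"xyz":[0,0,0],"yaw":0},{"xyz":[0,0,0],"yaw":0},{"xyz":[0,0,0],"yaw":0},{"xyz":[0,0,0],"yaw":0},{"xyz":[0,0,0],"yaw":0}]'
python3 - <<'E'
from h import *
s=state();t=s['tcp_pos'];print(t,s['orientation'])
p=camera('wrist');save(p,'w11');marks(p,s,('turq',));marks(p,s,('red','redb'))
print([(x['conf'],x['uv'],ray(p,x['uv'],.004,s)) for x in tip_of('sugar_jar',p)])
E
```

```text
tcp_pos: [0.6031, -0.3489, 0.2163]
ft_force: [-0.3, 0.4, -2.5]
grip_width: 0.704
grip_force: 30.0
tcp_pos: [0.604, -0.3496, 0.2632]
ft_force: [1.0, -0.7, -1.6]
grip_width: 0.704
grip_force: 30.0
tcp_pos: [0.5736, -0.2405, 0.2602]
ft_force: [0.6, 0.8, -1.5]
grip_force: 30.0
tcp_pos: [0.5445, -0.1327, 0.2605]
ft_force: [-1.0, 0.1, -2.5]
grip_force: 30.0
tcp_pos: [0.5153, -0.0251, 0.2606]
ft_force: [0.2, 0.2, -3.2]
grip_force: 30.0
tcp_pos: [0.4863, 0.0826, 0.2607]
ft_force: [0.5, 1.1, -2.6]
grip_force: 30.0
tcp_pos: [0.4572, 0.1903, 0.2608]
ft_force: [0.4, 0.9, -1.8]
grip_force: 30.0
time: 34.87
tcp_pos: [0.458, 0.1887, 0.2613]
orientation: [180.0, -0.0, -90.1]
ft_force: [0.7, 0.1, -1.7]
grip_width: 0.704
grip_force: 30.0
[0.45804004 0.18868095 0.26126221] [ 1.79970354e+02 -2.38256377e-02 -9.00814688e+01]
hole [0.45849245 0.10827333] ((458.5583801269531, 108.055419921875), (79.55274963378906, 79.43087005615234), 44.96453094482422)
[]
```

View pics/w11.png

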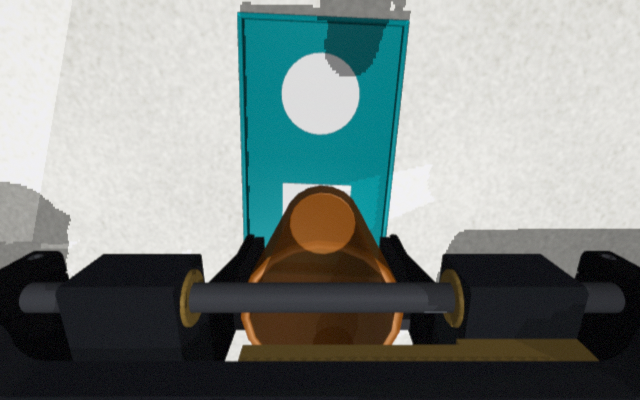

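The mark is fully visible at px (320,93), giving (0.4585,0.1083). I move back over it and lower.

```bash

python3 -m inch '[{"xyz":[0.65,-0.02,0],"yaw":0},{"xyz":[0.65,0,0],"yaw":0},{"xyz":[0.65,0,0.3],"yaw":0},{"xyz":[0.65,0,0.5],"yaw":0},{"xyz":[0.64,0,0.5],"yaw":0}]' | grep tcp
python3 -m inch '[{"xyz":[0,0,0.8],"yaw":0},{"xyz":[0,0,0.8],"yaw":0},{"xyz":[0,0,0.8],"yaw":0},{"xyz":[0,0,0.8],"yaw":0},{"xyz":[0,0,0.6],"yaw":0}]' | grep tcp
python3 -m inch '[{"xyz":[0,0,0.25],"yaw":0},{"xyz":[0,0,0],"yaw":0},{"xyz":[0,0,0],"yaw":0},{"xyz":[0,0,0],"yaw":0},{"xyz":[0,0,0],"yaw":0}]'
```

```text
tcp_pos: [0.4587, 0.1075, 0.2291]
tcp_pos: [0.4582, 0.1078, 0.1328]
time: 36.22
tcp_pos: [0.4592, 0.1088, 0.1289]
orientation: [-179.9, 0.1, -90.0]
ft_force: [0.4, 0.4, -2.7]
grip_width: 0.704
grip_force: 30.0
```

```bash

python3 -m inch '[{"xyz":[0.04,0.03,0.08],"yaw":0},{"xyz":[0,0,0.08],"yaw":0},{"xyz":[0,0,0.06],"yaw":0},{"xyz":[0,0,0.04],"yaw":0},{"xyz":[0,0,0],"yaw":0}]'
python3 -m inch '[{"xyz":[0,0,0.02],"yaw":0},{"xyz":[0,0,0.02],"yaw":0},{"xyz":[0,0,0],"yaw":0},{"xyz":[0,0,0],"yaw":0},{"xyz":[0,0,0],"yaw":0}]'
```

```text
time: 36.63
tcp_pos: [0.4577, 0.1075, 0.1213]
orientation: [180.0, -0.0, -90.0]
ft_force: [-0.9, -0.3, -2.1]
grip_width: 0.703
grip_force: 30.0
time: 37.05
tcp_pos: [0.4577, 0.1075, 0.1212]
orientation: [-180.0, -0.0, -90.0]
ft_force: [-3.4, -0.5, 7.1]
grip_width: 0.702
grip_force: 29.7
```

```bash

python3 -m inch '[{"xyz":[0,0,0],"yaw":0},{"xyz":[0,0,0],"yaw":0},{"xyz":[0,0,0],"yaw":0},{"xyz":[0,0,0],"yaw":0},{"xyz":[0,0,0],"yaw":0}]' 1
python3 -m inch '[{"xyz":[0,0,0],"yaw":0},{"xyz":[0,0,-0.2],"yaw":0},{"xyz":[0,0,-0.7],"yaw":0},{"xyz":[0,0,-0.9],"yaw":0},{"xyz":[0,0,-0.9],"yaw":0}]' | grep tcp
python3 -m inch '[{"xyz":[0,0,-0.9],"yaw":0},{"xyz":[0,0,-0.9],"yaw":0},{"xyz":[-0.3,0,-0.9],"yaw":0},{"xyz":[-0.7,0,-0.9],"yaw":0},{"xyz":[-0.9,0,-0.5],"yaw":0}]' | grep tcp
python3 -m inch '[{"xyz":[-0.9,0,0],"yaw":0},{"xyz":[-0.9,0,0],"yaw":0},{"xyz":[-0.9,0,0],"yaw":0},{"xyz":[-0.3,0,0],"yaw":0},{"xyz":[0,0,0],"yaw":0}]' | grep tcp
python3 - <<'E'
from h import *
s=state();t=s['tcp_pos'];print(t,s['orientation'])
p=camera('wrist');save(p,'w12');marks(p,s,('turq',))
m=cv2.morphologyEx(blob(mask(p,'amber'),proj(p,(.458,.108,.05),s)),cv2.MORPH_CLOSE,np.ones((15,15)));print(m.sum()/255,fitcyl(p,s,m,(.458,.108),[(.0255,.004),(.032,.104)]))
E
```

```text
time: 37.47
tcp_pos: [0.4579, 0.1076, 0.1202]
orientation: [-180.0, 0.0, -90.0]
ft_force: [0.2, 0.5, 0.5]
grip_width: 0.964
grip_force: 0.0
tcp_pos: [0.4574, 0.1073, 0.1884]
tcp_pos: [0.4582, 0.1549, 0.2936]
tcp_pos: [0.4577, 0.2313, 0.2902]
[0.4576629  0.23128788 0.29022454] [ 1.79998395e+02 -1.21689210e-03 -8.98907690e+01]
hole [0.46425438 0.23866137] ((464.34039306640625, 238.65292358398438), (77.72486877441406, 76.98725128173828), 87.47212219238281)
5497.0 (array([0.45629129, 0.10711885]), np.float64(0.9678729037952339))
```

View pics/w12.png

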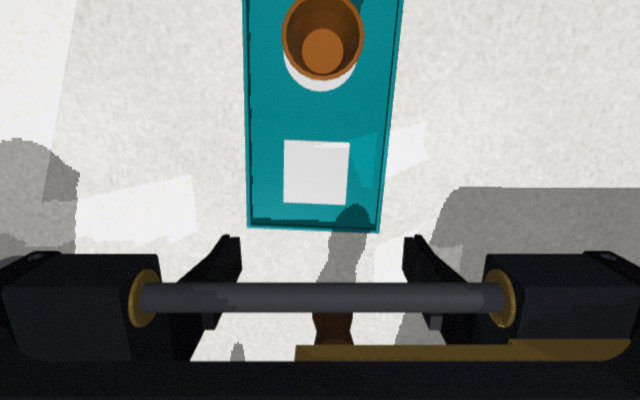

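The tumbler stands upright on the round mark (px 322,48), within about 2.5 mm. The square mark is at (0.4643,0.2385). Now the blue shaker.

```bash

for i in 1 2 3 4; do python3 -m inch '[{"xyz":[0.88,-0.367,0],"yaw":0},{"xyz":[0.88,-0.367,0],"yaw":0},{"xyz":[0.88,-0.367,0],"yaw":0},{"xyz":[0.88,-0.367,0],"yaw":0},{"xyz":[0.88,-0.367,0],"yaw":0}]'|grep tcp; done
python3 -m inch '[{"xyz":[0,0,0],"yaw":0},{"xyz":[0,0,0],"yaw":0},{"xyz":[0,0,0],"yaw":0},{"xyz":[0,0,0],"yaw":0},{"xyz":[0,0,0],"yaw":0}]' | grep tcp
python3 - <<'E'
from h import *
from scipy.optimize import minimize
s=state();print(s['tcp_pos'],s['orientation'])
p=camera('wrist');save(p,'w13')
b=mask(p,'blue'); m=blob(b,proj(p,(.641,-.21,.06),s))>0
def cost(q):
    k=(sil(p,s,[(*q,.031,0),(*q,.031,.125)])>0)&~(sil(p,s,[(*q,.029,.125),(*q,.029,.145)])>0)
    return 1-(m&k).sum()/(m|k).sum()
x0=np.array([.641,-.21]);r=minimize(cost,x0,method='Nelder-Mead',options=dict(initial_simplex=[x0,x0+[.01,0],x0+[0,.01]],xatol=2e-4));print(r.x,r.fun,m.sum())
n,l,st,c=cv2.connectedComponentsWithStats(b)
print([(st[i,4],c[i],ray(p,c[i],.153,s)) for i in range(1,n) if st[i,4]>80])
print([(x['conf'],x['uv'],ray(p,x['uv'],0,s)) for x in tip_of('shaker',p)])
E
```

```text
tcp_pos: [0.5034, 0.1176, 0.2904]
tcp_pos: [0.549, 0.0075, 0.2904]
tcp_pos: [0.5947, -0.1024, 0.2904]
tcp_pos: [0.6403, -0.2124, 0.2903]
tcp_pos: [0.6408, -0.2094, 0.2907]
[ 0.64076935 -0.20938029  0.29070282] [-1.79985107e+02  2.74180317e-03 -8.99621511e+01]
[ 0.64169635 -0.20791191] 0.06676449009537788 1275
[(np.int32(1275), array([320.3372549 , 158.81333333]), array([ 0.6408966, -0.246829 ,  0.153    ])), (np.int32(558), array([319.31182796, 207.7437276 ]), array([ 0.6416665 , -0.21040523,  0.153     ]))]
[(0.89, [612.6, 164.1], array([ 0.29838318, -0.21179462,  0.        ])), (0.57, [320.4, 165.1], array([ 0.64139198, -0.21036138,  0.        ]))]
```

```bash

python3 -m inch '[{"xyz":[0,-0.03,0.9],"yaw":0},{"xyz":[0,0,0.9],"yaw":0},{"xyz":[0,0,0.9],"yaw":0},{"xyz":[0,0,0.8],"yaw":0},{"xyz":[0,0,0.7],"yaw":0}]'|grep -E 'tcp|ft'
python3 -m inch '[{"xyz":[0,0,0.5],"yaw":0},{"xyz":[0,0,0.3],"yaw":0},{"xyz":[0,0,0.1],"yaw":0},{"xyz":[0,0,0],"yaw":0},{"xyz":[0,0,0],"yaw":0}]'|grep -E 'tcp|ft'
python3 -m inch '[{"xyz":[0,0,0],"yaw":0},{"xyz":[0,0,0],"yaw":0},{"xyz":[0,0,0],"yaw":0},{"xyz":[0,0,0],"yaw":0},{"xyz":[0,0,0],"yaw":0}]' 0
python3 -m inch '[{"xyz":[0,0,0],"yaw":0},{"xyz":[0,0,0],"yaw":0},{"xyz":[0,0,0],"yaw":0},{"xyz":[0,0,0],"yaw":0},{"xyz":[0,0,0],"yaw":0}]'
```

```text
tcp_pos: [0.6415, -0.2093, 0.184]
ft_force: [0.2, 0.3, -0.4]
tcp_pos: [0.6424, -0.21, 0.1638]
ft_force: [-0.7, -0.9, 0.2]
time: 42.2
tcp_pos: [0.642, -0.2101, 0.1631]
orientation: [-180.0, -0.0, -90.0]
ft_force: [-0.0, -0.1, 0.2]
grip_width: 0.71
grip_force: 19.8
time: 42.62
tcp_pos: [0.6421, -0.2101, 0.1631]
orientation: [-180.0, -0.0, -90.0]
ft_force: [-0.2, 0.8, 1.9]
grip_width: 0.704
grip_force: 30.0
```

```bash

python3 -m inch '[{"xyz":[0,0,-0.4],"yaw":0},{"xyz":[0,0,-0.9],"yaw":0},{"xyz":[0,0,-0.9],"yaw":0},{"xyz":[0,0,-0.9],"yaw":0},{"xyz":[0,0,-0.9],"yaw":0}]' | grep -E 'tcp|ft|grip'
python3 -m inch '[{"xyz":[0,0,-0.7],"yaw":0},{"xyz":[0,0,-0.5],"yaw":0},{"xyz":[0,0,-0.2],"yaw":0},{"xyz":[0,0,0],"yaw":0},{"xyz":[0,0,0],"yaw":0}]' | grep -E 'tcp|ft'
for i in 1 2 3 4; do python3 -m inch '[{"xyz":[-0.895,0.355,0],"yaw":0},{"xyz":[-0.895,0.355,0],"yaw":0},{"xyz":[-0.895,0.355,0],"yaw":0},{"xyz":[-0.895,0.355,0],"yaw":0},{"xyz":[-0.895,0.355,0],"yaw":0}]' | grep -E 'tcp|ft|grip_f'; done
python3 -m inch '[{"xyz":[0,0,0.6],"yaw":0},{"xyz":[0,0,0.8],"yaw":0},{"xyz":[0,0,0.8],"yaw":0},{"xyz":[0,0,0.8],"yaw":0},{"xyz":[0,0,0.6],"yaw":0}]' | grep tcp
python3 -m inch '[{"xyz":[0,0,0.3],"yaw":0},{"xyz":[0,0,0],"yaw":0},{"xyz":[0,0,0],"yaw":0},{"xyz":[0,0,0],"yaw":0},{"xyz":[0,0,0],"yaw":0}]'
```

```text
tcp_pos: [0.6415, -0.21, 0.2637]
ft_force: [1.0, -0.6, -1.0]
grip_width: 0.706
grip_force: 30.0
tcp_pos: [0.6414, -0.2099, 0.297]
ft_force: [0.7, 0.4, -2.1]
tcp_pos: [0.5964, -0.0972, 0.2958]
ft_force: [0.8, -0.5, -0.2]
grip_force: 30.0
tcp_pos: [0.5519, 0.0146, 0.2961]
ft_force: [0.6, 0.1, -1.0]
grip_force: 30.0
tcp_pos: [0.5076, 0.1263, 0.2963]
ft_force: [0.1, -0.2, -2.3]
grip_force: 30.0
tcp_pos: [0.4633, 0.2381, 0.2963]
ft_force: [0.2, -0.3, -1.2]
grip_force: 30.0
tcp_pos: [0.4632, 0.2366, 0.2047]
time: 45.95
tcp_pos: [0.4649, 0.2378, 0.2013]
orientation: [-179.9, 0.1, -90.0]
ft_force: [0.1, 0.2, -1.3]
grip_width: 0.706
grip_force: 30.0
```

```bash

python3 -m inch '[{"xyz":[0,0.02,0.4],"yaw":0},{"xyz":[0,0,0.4],"yaw":0},{"xyz":[0,0,0.25],"yaw":0},{"xyz":[0,0,0.1],"yaw":0},{"xyz":[0,0,0.08],"yaw":0}]'
python3 -m inch '[{"xyz":[0,0,0.04],"yaw":0},{"xyz":[0,0,0.03],"yaw":0},{"xyz":[0,0,0.03],"yaw":0},{"xyz":[0,0,0],"yaw":0},{"xyz":[0,0,0],"yaw":0}]'
python3 -m inch '[{"xyz":[0,0,0.02],"yaw":0},{"xyz":[0,0,0.02],"yaw":0},{"xyz":[0,0,0],"yaw":0},{"xyz":[0,0,0],"yaw":0},{"xyz":[0,0,0],"yaw":0}]'
```

```text
time: 46.37
tcp_pos: [0.4638, 0.2372, 0.1686]
orientation: [179.9, -0.1, -90.0]
ft_force: [-0.3, -0.6, -0.9]
grip_width: 0.709
grip_force: 30.0
time: 46.78
tcp_pos: [0.4641, 0.2375, 0.1672]
orientation: [-180.0, 0.0, -90.0]
ft_force: [-0.1, -0.2, -1.8]
grip_width: 0.703
grip_force: 30.0
time: 47.2
tcp_pos: [0.4642, 0.2377, 0.167]
orientation: [-180.0, 0.0, -90.0]
ft_force: [-2.3, -1.2, 6.0]
grip_width: 0.705
grip_force: 30.0
```

Contact. Release, rise and move clear, then check the whole scene.

```bash

python3 -m inch '[{"xyz":[0,0,0],"yaw":0},{"xyz":[0,0,0],"yaw":0},{"xyz":[0,0,0],"yaw":0},{"xyz":[0,0,0],"yaw":0},{"xyz":[0,0,0],"yaw":0}]' 1
python3 -m inch '[{"xyz":[0,0,0],"yaw":0},{"xyz":[0,0,-0.2],"yaw":0},{"xyz":[0,0,-0.7],"yaw":0},{"xyz":[0,0,-0.9],"yaw":0},{"xyz":[0,0,-0.9],"yaw":0}]' | grep tcp
python3 -m inch '[{"xyz":[0,0,-0.9],"yaw":0},{"xyz":[0,0,-0.9],"yaw":0},{"xyz":[0,0,-0.7],"yaw":0},{"xyz":[0,0,-0.4],"yaw":0},{"xyz":[0,0,0],"yaw":0}]' | grep tcp
for i in 1 2 3; do python3 -m inch '[{"xyz":[-0.8,-0.3,0],"yaw":0},{"xyz":[-0.8,-0.3,0],"yaw":0},{"xyz":[-0.8,-0.3,0],"yaw":0},{"xyz":[-0.8,-0.3,0],"yaw":0},{"xyz":[-0.8,-0.3,0],"yaw":0}]' | grep tcp; done
python3 - <<'E'
from h import *
p=camera('top');i=cv2.cvtColor(p['img'],cv2.COLOR_RGB2BGR);a=cv2.resize(i[100:300,150:490],None,fx=2.3,fy=2.3)
for t,z in (('sugar_jar',.004),('shaker',.004),('tumbler_amber',.004),('mug_green',.019),('mug_white',0),('tumbler_clear',0),('pepper_mill',0)): print(t,[(x['conf'],np.round(ray(p,x['uv'],z)[:2],3)) for x in tip_of(t,p)[:3]])
cv2.imwrite('pics/final.png',a)
E
```

```text
time: 47.62
tcp_pos: [0.464, 0.2374, 0.1658]
orientation: [180.0, -0.0, -90.0]
ft_force: [-0.3, 0.0, -0.5]
grip_width: 0.968
grip_force: 0.0
tcp_pos: [0.4638, 0.2372, 0.2342]
tcp_pos: [0.4647, 0.238, 0.3086]
tcp_pos: [0.5014, 0.338, 0.3042]
tcp_pos: [0.539, 0.4382, 0.3037]
tcp_pos: [0.5766, 0.5382, 0.3034]
sugar_jar [(0.75, array([ 0.469, -0.232]))]
shaker [(0.92, array([ 0.295, -0.204])), (0.66, array([0.478, 0.236])), (0.65, array([ 0.641, -0.458]))]
tumbler_amber [(0.91, array([0.461, 0.108])), (0.36, array([ 0.475, -0.1  ]))]
mug_green [(0.92, array([ 0.467, -0.097]))]
mug_white [(0.96, array([ 0.686, -0.081])), (0.49, array([0.469, 0.232]))]
tumbler_clear [(0.75, array([ 0.448, -0.417]))]
pepper_mill [(0.85, array([0.442, 0.408]))]
```

View pics/final.png

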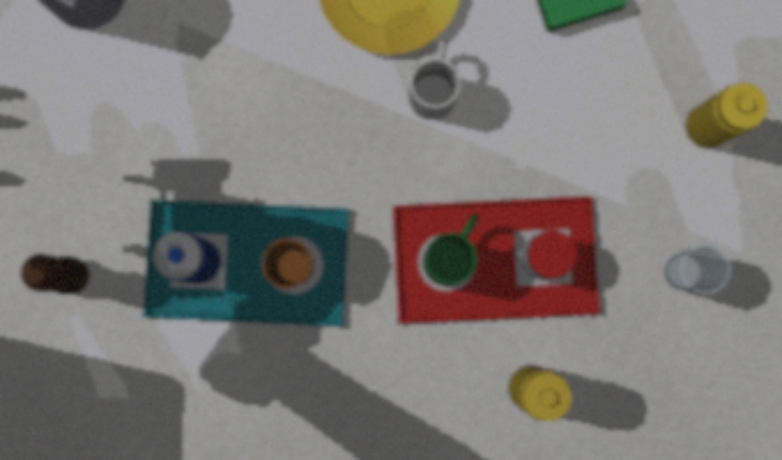

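The top view shows both trays made up, everything upright on its mark, and the bystanders where they stood. Handing in.

```bash
python3 -m inch '[{"xyz":[0,0,0],"yaw":0},{"xyz":[0,0,0],"yaw":0},{"xyz":[0,0,0],"yaw":0},{"xyz":[0,0,0],"yaw":0},{"xyz":[0,0,0],"yaw":0}]' | grep -E 'time|tcp'; python3 -c "
from workcell import job_done
print(job_done())"
```

```text
time: 50.52
tcp_pos: [0.5765, 0.5374, 0.3062]
the job is handed in; nothing more can be done
None
```

Both trays are made up in the order asked and the job is handed in at about 50 s: each thing stands upright on its mark, measured within about 3 mm of centre (the shaker is placed by arm position and seen only in the blurry final top view), and the bystanders were left where they stood.

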